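# Set the running clearance of a ratchet support stand

### The job

Raise the stand's toothed rail by its hand grip, tooth by tooth past the pawl, until its rubber pad presses lightly but firmly against the underside of the overhanging machine beam, without jacking hard against the beam. Then let go of the grip, lift the pawl by its tab and let the rail sink, dropping the pawl again in time so that the rail hangs on the pawl one or two teeth lower. Leave the things lying around alone.

Things in the scene. Friction and masses are not known exactly. Their poses are not given: they have to be found in the camera images.
- stand: Fixed ratchet stand: dark steel foot 110 x 130 x 12 mm, aluminium guide, upright toothed steel rail, forked sprung pawl. Origin: table height, on the rail's axis; z up. On its -x side (towards the robot) is the rail's hand grip, on -y the pawl's lift tab, on +y the teeth, the pawl's pivot and the beam's column.
- rail: Toothed rail with hand grip and pad, sliding straight up. Origin: its height over the stand's is the travel, 0 (start) to 125 mm. Teeth every 14 mm: on the pawl it hangs at 13, 27, 41 .. mm and cannot be pushed down. 0.45 to 0.63 kg, damped: raised slowly it takes 4 to 13 N, most as a tooth pushes the pawl aside, 4 N more at 20 mm/s; freed, it sinks by itself at 20 to 30 mm/s.
- grip (a point): Black plastic hand grip on the rail, a level bar 62 long (stand's x) x 18 wide (y) x 20 mm high, 83 mm in front of the rail's axis, 168 mm above the table when the rail is down, free underneath. This point is its centre. Pinch it across its 18 mm width from above.
- pad_top (a point): Centre of the top face of the rail's black rubber pad (34 mm across, 8 mm thick), straight above the rail's axis, 186 mm above the table when the rail is down.
- beam: Fixed machine beam: level aluminium profile 30 wide x 30 mm high, along the stand's y over the pad, from its free end 35 mm to -y to a 40 mm column 200 mm to +y, whose top is 60 mm above beam_under. Rigid: force rises 10 to 20 N per mm; a firm light press is about 10 N. Opening fingers can drag the grip up a little: ease down 1 mm first. Origin as beam_under.
- beam_under (a point): Point on the flat underside of the beam above the pad (within 8 mm of the rail's axis), 247 to 283 mm above the table; z up.
- pawl (a joint): Angle of the forked pawl, rad: 0 = fully in under a tooth (held by spring and weight), grows as the tab is lifted, stop at 0.45. The nose clears the teeth at 0.15 to 0.22 (tab's grip point then 21 to 30 mm up) and the rail sinks. Lifting takes 2 to 4 N at the tab. Let go, it springs back and catches the next tooth that comes down.
- tab (a point): Grip point in the middle of the pawl's lift tab: level dark steel tongue 52 long (stand's y) x 16 wide (x) x 12 mm high, 113 mm to -y of the rail's axis, 119 mm above the table when down. It swings up about a pivot along the stand's x, 138 mm to its +y side and 2 mm below it. Pinch it across its 16 mm width from above.
- driver: Bystander: loose screwdriver lying on the table. Origin: its underside.
- bottle: Bystander: loose white bottle, 60 mm across, 150 mm high, upright. Origin: its underside.
- bin: Bystander: loose open blue bin 120 x 160 x 60 mm. Origin: its underside.
- spanner: Bystander: loose spanner lying on the table. Origin: its underside.

How it is judged:
On the way, in this order (a step that is already met when the one before it is completed fails the run):
1. the raised pad presses against the underside of the beam with at least 5 N for 0.2 s (contact force between rail and beam above 5 N), for 0.2 s.
2. with the fingers at the pawl's tab and off the rail, the pawl is lifted and the rail sinks (value of joint pawl above 0.08 rad and linear speed of rail above 0.008 m/s and distance between the grasp point and tab below 0.08 m and contact force between the fingers and rail below 0.1 N), for 0.05 s.
At the end, for the whole second after the job is handed in: The rail hangs at rest (under 3 mm/s) on the pawl, which is fully in (below 0.06 rad), with the pad 10.5 to 44 mm below the underside of the beam (z of pad_top in the frame of beam_under between -0.044 and -0.0105 m and value of joint pawl below 0.06 rad and linear speed of rail below 0.003 m/s); the robot touches nothing.
It fails at once if the pad is jacked against the beam with more than 25 N (contact force between rail and beam above 25 N).
It fails at once if a bystander (screwdriver, bottle, bin, spanner) is moved more than 30 mm (distance of any of driver, bottle, bin, spanner from where it was at the start of the episode above 0.03 m).
It also fails if it takes over 67 s, if anything falls off the work surface, if the arm or the gripper's body presses on something with over 40 N, if the wrist force passes 120 N, or if a joint passes its speed limit or range.

### The arm

A 6-joint arm with a two-finger parallel gripper is mounted at the origin on the work surface. World frame = base frame: x ahead of the robot, y to its left, z up, the work surface at z = 0. Lengths are in m, angles in rad, forces in N, time in s.
With the tool pointing down it reaches from about 0.25 to 0.85 m from the base axis. Payload 12.5 kg.
Tool frame: the origin (TCP) lies at the very end of the fingers, on their centre line; the grasp point (between the pads) lies 19 mm behind it; z points along the fingers, y is the line along which they close (so a half turn about z gives the same grasp; the last joint's range is limited). The gripper opens to 93 mm and grips with 3 to 60 N. Pads are 15 mm wide; open, the fingers measure 128 mm over their backs; the gripper's body (75 mm by 188 mm) begins 65 mm behind the grasp point.
Start: joints at [1.042, 0.351, 1.652, -0, 1.139, -0.085], TCP at [0.236, 0.497, 0.219] pointing down, gripper open.
Joint ranges: [-2.75, 2.75], [-0.79, 2.1], [0.01, 2.65], [-1.57, 4.71], [0.07, 3.14], [-2.87, 2.87]. Speed limits (rad/s): [2.22, 2.22, 2.79, 3.14, 3.14, 3.14].

### API

Orientations are given as a unit quaternion [w, x, y, z].
In Python, from bench import get_obs, get_image, close_job gives the robot as it stands. The module is installed in compiled form; this text tells all that it offers.
- The arm moves only by the shell command python3 -m handwheel 'ROWS'. ROWS is JSON, a list of rows, each a list of 5 numbers: the shift along the tool's x, y, z in mm, then the turn about the tool's z in rad, then the opening, from 0 (shut) to 1 (fully open). In form: [[dx, dy, dz, twist, gripper], ...]. A call has 1 to 10 rows; each row shifts and turns the commanded pose from where the row before left it, along the tool's axes as they then stand; what a row does not reach is not made up. A row lasts 1/8 s, in which the tool goes at most 62.5 mm and 10.7 degrees, less where a joint would pass 70% of its speed; a pose out of reach is approached as far as the arm can. A call is refused whole if a number of a shift passes 62.5 or a number of a turn 0.188, either way. A call with a gripper value outside its range is refused whole. The fingers move at their own pace and stop on an object; the grip force is fixed at half the most. Time passes only in rows, so rows that do not move let the fingers close. It gives the time, the measured TCP pose, the force, the opening and the grip force at its end, in the units of the state.
- get_obs(): the state, without advancing time (a new reading comes with each control period).
- get_image(name): name is "scene" or "top" or "wrist"; returns a dict with "color" (480x640x3 uint8, red, green, blue), "vertical_fov" (degrees; the focal length in pixels is half the picture's height over the tangent of half this angle, whatever the lens; pixels are square), "cx", "cy" (the principal point, pixels), "world_to_cam" (4x4, takes a point from world to camera coordinates). Camera axes: x right, y down, z forward; pixel columns grow to the right and rows downward; lengths in m; the calibration is good to about 2 mm. A picture is of the moment at which its call begins. There is no depth.
- close_job(): hands the job in; it is judged then, once.
The state is a dict: "t": time; "joints": joint angles; "dq": joint speeds; "joint_efforts": joint torques, N m; "tcp_pos": TCP position; "orientation": TCP orientation; "contact_force": force on the tool from outside, world axes, zero at the start; "moment": the same for the moment, N m; "gripper_width": finger opening in m; "grip_force": force on a finger pad.
Only numpy, scipy, OpenCV 4.12 (cv2) and the standard library are available. Lean on these libraries where they do the work, as an engineer would, in place of code of your own. Each camera call takes 0.05 s, during which the arm holds its last target. There are 200 camera calls.

## Working session

There is one attempt and no reset: what is moved stays moved. The work goes in short steps, Python scripts to look and compute and a shell command to move; the robot and the scene stay as the last step left them, time stands still between calls to the robot, and variables do not carry over. Pictures are saved under pics/ and viewed, at most 10 in all, crops included, and the job is handed in when it is done.

```bash
mkdir -p pics
cat > h.py <<'E'
import numpy as np, cv2
from bench import get_obs, get_image
def snap(n,f):
    im=get_image(n); cv2.imwrite('pics/'+f+'.png',cv2.cvtColor(im['color'],cv2.COLOR_RGB2BGR)); 
    np.savez('pics/'+f+'.npz',M=im['world_to_cam'],fov=im['vertical_fov'],cx=im['cx'],cy=im['cy'])
def cam(f):
    d=np.load('pics/'+f+'.npz'); fl=240/np.tan(np.radians(d['fov'])/2); return d['M'],fl,float(d['cx']),float(d['cy'])
def ray(f,u,v):
    M,fl,cx,cy=cam(f); R=M[:3,:3]; o=-R.T@M[:3,3]; r=R.T@np.array([(u-cx)/fl,(v-cy)/fl,1]); return o,r/np.linalg.norm(r)
def onz(f,u,v,z):
    o,r=ray(f,u,v); return o+r*(z-o[2])/r[2]
def tri(*obs):
    A=np.zeros((3,3));b=np.zeros(3)
    for f,u,v in obs:
        o,r=ray(f,u,v);P=np.eye(3)-np.outer(r,r);A+=P;b+=P@o
    p=np.linalg.solve(A,b); return p,[proj(f,p)-np.array([u,v]) for f,u,v in obs]
def proj(f,p):
    M,fl,cx,cy=cam(f); q=M[:3,:3]@np.array(p)+M[:3,3]; return np.array([cx+fl*q[0]/q[2],cy+fl*q[1]/q[2]])
E
python3 - <<'E'
from h import *
np.set_printoptions(precision=4,suppress=True)
o=get_obs(); print(o)
snap('scene','s0');snap('top','t0')
for f in('s0','t0'): print(cam(f))
E
```

```text
{'t': 0.0, 'joints': array([ 1.0424,  0.3513,  1.6524, -0.    ,  1.1391, -0.0846]), 'dq': array([-0.0008, -0.0012,  0.0009, -0.0016, -0.0004, -0.0019]), 'joint_efforts': array([  0.0003, -49.7337, -28.5252,   0.07  ,   0.0258,  -0.0001]), 'tcp_pos': array([0.236 , 0.4964, 0.2181]), 'orientation': array([-0.0002,  0.2201,  0.9755, -0.0006]), 'contact_force': array([-0.0764,  0.1338, -0.2707]), 'moment': array([ 0.0189,  0.0197, -0.0356]), 'grip_force': 0.0, 'gripper_width': 0.09267534737169711}
(array([[ 0.6198,  0.7847,  0.0127, -0.3384],
       [ 0.6644, -0.5161, -0.5406, -0.2106],
       [-0.4176,  0.3435, -0.8412,  1.7811],
       [ 0.    ,  0.    ,  0.    ,  1.    ]]), np.float64(576.569468389035), 326.33949991010616, 237.20834659010248)
(array([[-0.1388, -0.9903, -0.0058,  0.0864],
       [-0.966 ,  0.1366, -0.2196,  0.5492],
       [ 0.2183, -0.0249, -0.9756,  1.2757],
       [ 0.    ,  0.    ,  0.    ,  1.    ]]), np.float64(508.51236452005685), 312.2027529145878, 248.16452325265826)
```

View pics/s0.png

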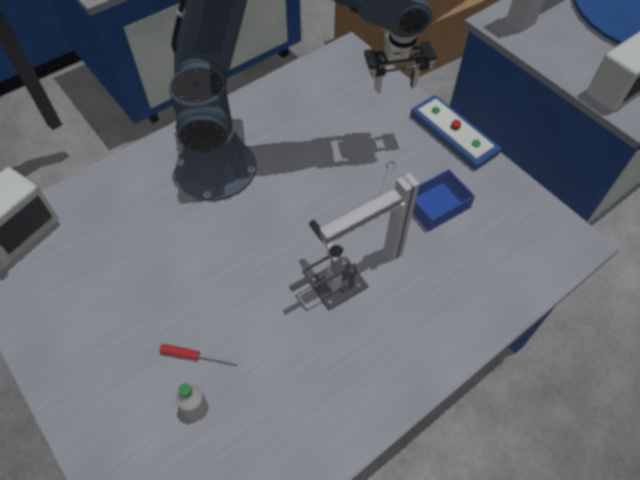

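View pics/t0.png

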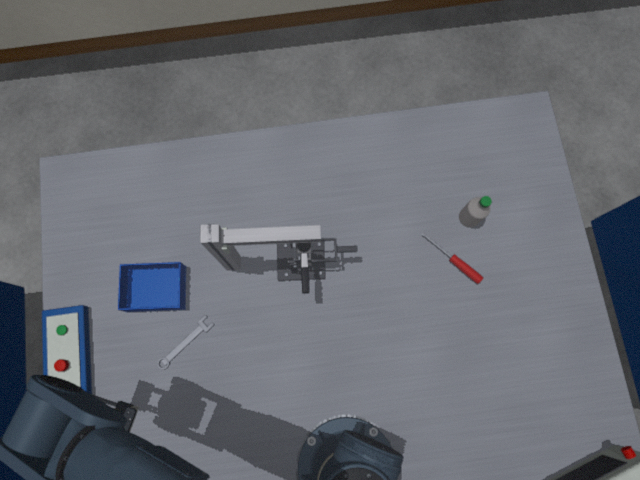

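The scene view shows the stand near (335,285), with the beam from (325,235) to (405,190). The top view shows the grip near (305,280), the tab near (345,249) and the beam's free end at (321,233). I'll zoom in on both.

Run:
```python
import cv2,numpy as np
a=cv2.imread('pics/t0.png')[205:305,190:390]; b=cv2.imread('pics/s0.png')[170:320,270:430]
a=cv2.resize(a,None,fx=4,fy=4,interpolation=cv2.INTER_CUBIC)[:, :]
b=cv2.resize(b,None,fx=4,fy=4,interpolation=cv2.INTER_CUBIC)
cv2.imwrite('pics/ta.png',a);cv2.imwrite('pics/sb.png',b)
```

```text
(no output)
```

View pics/ta.png

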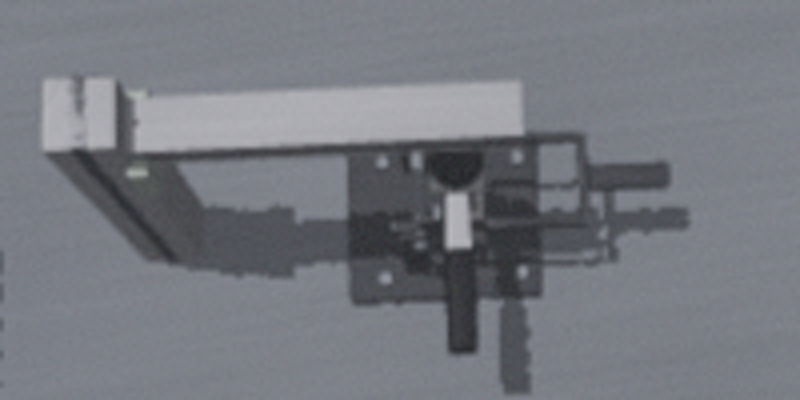

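View pics/sb.png

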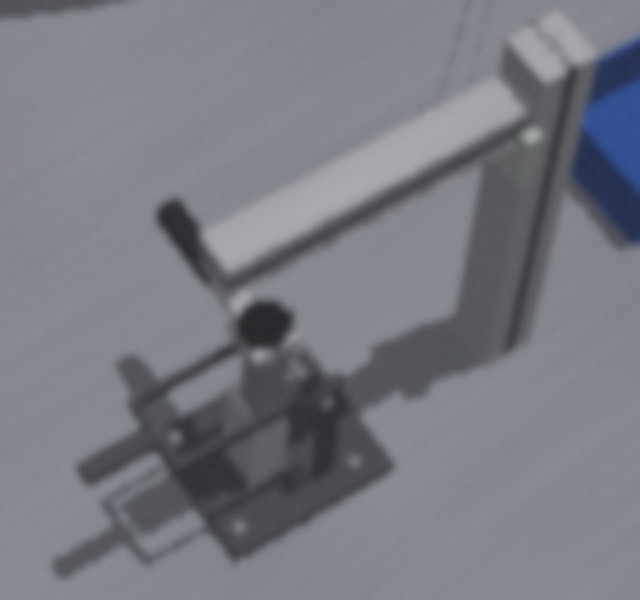

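Top crop (4x, offset 190,205): grip spans (447..477, 250..352), tab spans (590..670, 162..188), and the beam's end corners are at (522,80) and (523,136). Scene crop (4x, offset 270,170): pad is at (265,323), and the beam's end corners are at (203,237) and (229,270).

Run:
```python
from h import *
np.set_printoptions(precision=4,suppress=True)
T=lambda x,y:('t0',190+x/4-.4,205+y/4-.4); S=lambda x,y:('s0',270+x/4-.4,170+y/4-.4)
print('beam+x',tri(T(522,80),S(229,270)));print('beam-x',tri(T(523,136),S(203,237)))
print('coltop', tri(T(43,80),S(597,55)),tri(T(43,152),S(550,10)))
print('coltop2', tri(T(118,150),S(505,42)),tri(T(116,80),S(550,82)))
print('pad',onz(*S(265,323),.186), onz(*T(456,158),.186))
g1,g2=onz(*T(461,250),.178),onz(*T(462.5,350),.178);print('grip',g1,g2,(g1+g2)/2)
t1,t2=onz(*T(590,174),.125),onz(*T(670,174),.125);print('tab',t1,t2,(t1+t2)/2)
print('tab s',onz(*S(85,470),.125),onz(*S(150,437),.125))
print('foot',[onz(*p,.012) for p in(T(350,302),T(541,295),S(235,558),S(393,465))])
```

```text
beam+x (array([ 0.5526, -0.009 ,  0.2986]), [array([-0.1295, -0.0561]), array([-0.1348,  0.021 ])])
beam-x (array([ 0.5231, -0.0049,  0.2931]), [array([-0.3068, -0.1324]), array([-0.3147,  0.0468])])
coltop (array([0.5808, 0.2434, 0.3251]), [array([0.1268, 0.0589]), array([ 0.1209, -0.0353])]) (array([0.5403, 0.2453, 0.3266]), [array([0.8522, 0.3841]), array([ 0.7918, -0.2291])])
coltop2 (array([0.5385, 0.2089, 0.3215]), [array([-0.1511, -0.0689]), array([-0.1435,  0.0378])]) (array([0.577 , 0.2071, 0.3235]), [array([-0.7767, -0.3636]), array([-0.7545,  0.2018])])
pad [0.5406 0.0309 0.186 ] [0.5407 0.0311 0.186 ]
grip [0.4866 0.0357 0.178 ] [0.4274 0.0429 0.178 ] [0.457  0.0393 0.178 ]
tab [ 0.5331 -0.051   0.125 ] [ 0.5261 -0.1005  0.125 ] [ 0.5296 -0.0758  0.125 ]
tab s [ 0.5272 -0.0987  0.125 ] [ 0.5334 -0.0531  0.125 ]
foot [array([0.4929, 0.1135, 0.012 ]), array([ 0.4797, -0.0144,  0.012 ]), array([ 0.5895, -0.0278,  0.012 ]), array([0.6009, 0.099 , 0.012 ])]
```

Stand axis ≈ (0.5405, 0.031), yaw ≈ -0.10. The grip, tab, foot and beam all agree with this. The beam underside is ≈ 0.265, so contact comes after ≈ 79 mm of travel. First I turn the tool, then go above the grip.

```bash
cat >> h.py <<'E'
from scipy.spatial.transform import Rotation as Ro
def off(x,y,z,yang=None):
    o=get_obs(); q=o['orientation']; R=Ro.from_quat([*q[1:],q[0]]).as_matrix()
    a=np.arctan2(R[1,1],R[0,1]); print('t %.2f'%o['t'],'tcp',np.round(o['tcp_pos'],4),'tool off mm',np.round(R.T@(np.array([x,y,z])-o['tcp_pos'])*1e3,1),'yang %.4f'%a,'F',np.round(o['contact_force'],1),'tilt',np.round(R[:2,2],4))
E
python3 -m handwheel '[[0,0,-5,-0.172,1],[0,0,-5,-0.172,1],[0,0,0,0,1]]'; python3 -c "
from h import *
off(.457,.0393,.2)"
```

```text
t: 0.48
tcp_pos: [0.2361, 0.4967, 0.2287]
orientation: [0.0, 0.05, 0.999, 0.0]
contact_force: [0.1, -0.1, 0.6]
gripper_width: 0.0931
grip_force: 0.0
t 0.47 tcp [0.2361 0.4967 0.2287] tool off mm [-265.8 -432.9   28.6] yang 1.4699 F [ 0.1 -0.1  0.6] tilt [0.     0.0001]
```

```bash
python3 -m handwheel '[[-29,-48,0,0,1],[-29,-48,0,0,1],[-29,-48,0,0,1],[-29,-48,0,0,1],[-29,-48,0,0,1],[-29,-48,0,0,1],[-29,-48,0,0,1],[-29,-48,0,0,1],[-29,-44,0,0,1],[-5,-5,0,0,0.6]]'; python3 -m handwheel '[[0,0,0,0,0.6],[0,0,0,0,0.6]]';python3 -c "
from h import *
off(.457,.0393,.149)
snap('wrist','w1')"
```

```text
t: 1.72
tcp_pos: [0.4584, 0.0371, 0.2283]
orientation: [-0.0, 0.054, 0.999, -0.0]
contact_force: [-1.0, -0.2, 0.8]
gripper_width: 0.087
grip_force: 0.0
t: 1.98
tcp_pos: [0.4571, 0.0404, 0.2285]
orientation: [-0.0, 0.05, 0.999, 0.0]
contact_force: [-0.1, 0.1, 0.3]
gripper_width: 0.0676
grip_force: 0.0
t 1.98 tcp [0.4571 0.0404 0.2285] tool off mm [-0.1 -1.1 79.5] yang 1.4711 F [-0.1  0.1  0.3] tilt [-0.0005  0.0002]
```

View pics/w1.png

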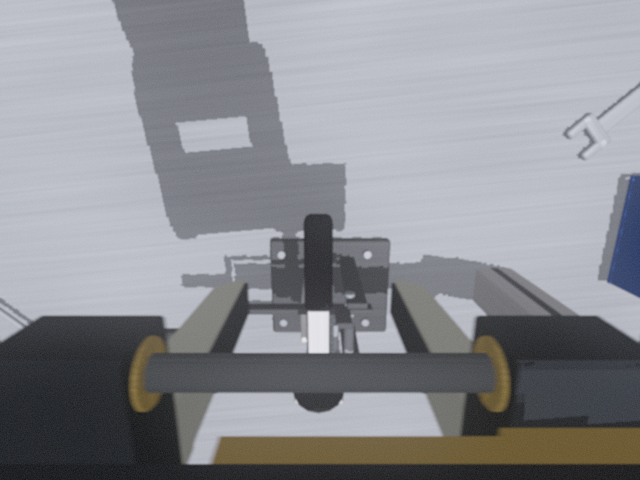

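The grip (x 305..332) is centred between the fingers (inner tips at 247 and 391) and aligned with them. I'll go down and close.

```bash
python3 -m handwheel '[[0,0,20,0,0.6],[0,-0.5,20,0,0.6],[0,0,20,0,0.6],[0,0,15,0,0.5],[0,0,4,0,0.4],[0,0,0,0,0.3]]'; python3 -c "
from h import *
off(.457,.0393,.149)"; python3 -m handwheel '[[0,0,0,0,0],[0,0,0,0,0],[0,0,0,0,0],[0,0,0,0,0],[0,0,0,0,0],[0,0,0,0,0]]'
```

```text
t: 2.78
tcp_pos: [0.4577, 0.0391, 0.1499]
orientation: [0.0, 0.05, 0.999, 0.0]
contact_force: [1.2, 0.3, 0.1]
gripper_width: 0.0316
grip_force: 0.0
t 2.77 tcp [0.4577 0.0391 0.1499] tool off mm [0.8 0.1 0.9] yang 1.4712 F [1.2 0.3 0.1] tilt [ 0.0002 -0.    ]
t: 3.52
tcp_pos: [0.458, 0.0394, 0.1502]
orientation: [0.001, 0.05, 0.999, 0.001]
contact_force: [0.8, 5.4, 1.3]
gripper_width: 0.0181
grip_force: 30.0
```

```bash
for i in 1 2; do :; done; python3 -m handwheel '[[0,0,-1,0,0],[0,0,-2.5,0,0],[0,0,-2.5,0,0],[0,0,-2.5,0,0],[0,0,-2.5,0,0],[0,0,-2.5,0,0],[0,0,-2.5,0,0],[0,0,-2.5,0,0],[0,0,-2.5,0,0],[0,0,-2.5,0,0]]'; python3 -m handwheel '[[0,0,-2.5,0,0],[0,0,-2.5,0,0],[0,0,-2.5,0,0],[0,0,-2.5,0,0],[0,0,-2.5,0,0],[0,0,-2.5,0,0],[0,0,-2.5,0,0],[0,0,-2.5,0,0],[0,0,-2.5,0,0],[0,0,-2.5,0,0]]'; python3 -m handwheel '[[0,0,-2.5,0,0],[0,0,-2.5,0,0],[0,0,-2.5,0,0],[0,0,-2,0,0],[0,0,0,0,0],[0,0,0,0,0]]'; python3 -c "
from h import *
off(.457,.0393,.149)
snap('scene','s2')
import cv2
cv2.imwrite('pics/s2c.png',cv2.resize(cv2.imread('pics/s2.png')[170:320,270:430],None,fx=4,fy=4,interpolation=cv2.INTER_CUBIC))"
```

```text
t: 4.78
tcp_pos: [0.4579, 0.0394, 0.1726]
orientation: [0.0, 0.05, 0.999, 0.001]
contact_force: [7.8, 6.3, -17.2]
gripper_width: 0.0179
grip_force: 30.0
t: 6.02
tcp_pos: [0.4579, 0.0395, 0.1976]
orientation: [0.0, 0.05, 0.999, 0.001]
contact_force: [7.8, 5.4, -16.0]
gripper_width: 0.018
grip_force: 30.0
t: 6.78
tcp_pos: [0.458, 0.0395, 0.2077]
orientation: [0.001, 0.05, 0.999, 0.001]
contact_force: [3.6, 5.4, -5.2]
gripper_width: 0.0178
grip_force: 30.0
t 6.78 tcp [0.458  0.0395 0.2077] tool off mm [ 1.  -0.4 58.7] yang 1.4708 F [ 3.6  5.4 -5.2] tilt [0.0011 0.0013]
```

View pics/s2c.png

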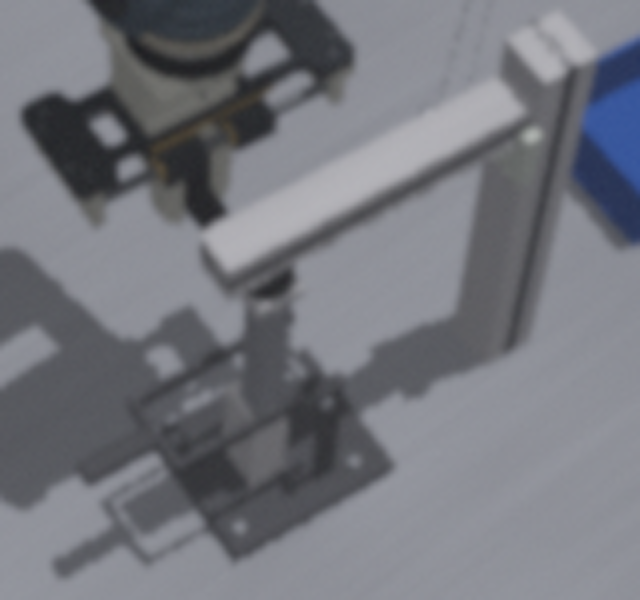

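The pad has risen with the grip to about 58 mm of travel and isn't touching the beam yet. I'll continue slowly.

```bash
python3 -m handwheel '[[0,0,-1.5,0,0],[0,0,-1.5,0,0],[0,0,-1.5,0,0],[0,0,-1.5,0,0],[0,0,-1.5,0,0],[0,0,-1.5,0,0],[0,0,0,0,0]]'; python3 -m handwheel '[[0,0,-1,0,0],[0,0,-1,0,0],[0,0,-1,0,0],[0,0,-1,0,0]]'; python3 -m handwheel '[[0,0,-1,0,0],[0,0,-1,0,0],[0,0,0,0,0]]'
```

```text
t: 7.7
tcp_pos: [0.4579, 0.0395, 0.2162]
orientation: [0.0, 0.05, 0.999, 0.001]
contact_force: [6.1, 5.0, -12.1]
gripper_width: 0.0179
grip_force: 30.0
t: 8.2
tcp_pos: [0.4579, 0.0394, 0.2205]
orientation: [0.0, 0.05, 0.999, 0.001]
contact_force: [4.3, 5.3, -7.2]
gripper_width: 0.018
grip_force: 30.0
t: 8.57
tcp_pos: [0.458, 0.0395, 0.2225]
orientation: [0.001, 0.05, 0.999, 0.001]
contact_force: [4.5, 5.4, -8.0]
gripper_width: 0.0177
grip_force: 30.0
```

```bash
python3 -m handwheel '[[0,0,-0.7,0,0],[0,0,-0.7,0,0],[0,0,0,0,0]]';  python3 -m handwheel '[[0,0,-0.7,0,0],[0,0,-0.7,0,0],[0,0,0,0,0]]'; python3 -m handwheel '[[0,0,-0.7,0,0],[0,0,0,0,0]]'
```

```text
t: 8.95
tcp_pos: [0.4579, 0.0395, 0.2237]
orientation: [0.0, 0.05, 0.999, 0.001]
contact_force: [5.0, 5.1, -10.1]
gripper_width: 0.0181
grip_force: 30.0
t: 9.32
tcp_pos: [0.4579, 0.0395, 0.2251]
orientation: [0.0, 0.05, 0.999, 0.001]
contact_force: [6.0, 4.8, -10.0]
gripper_width: 0.0179
grip_force: 30.0
t: 9.57
tcp_pos: [0.4579, 0.0395, 0.2257]
orientation: [0.0, 0.05, 0.999, 0.001]
contact_force: [6.5, 5.3, -10.9]
gripper_width: 0.0175
grip_force: 30.0
```

```bash
python3 -m handwheel '[[0,0,-0.6,0,0],[0,0,0,0,0]]';  python3 -m handwheel '[[0,0,-0.6,0,0],[0,0,0,0,0]]'
```

```text
t: 9.82
tcp_pos: [0.4579, 0.0395, 0.2263]
orientation: [0.0, 0.05, 0.999, 0.001]
contact_force: [6.4, 4.8, -11.1]
gripper_width: 0.0179
grip_force: 30.0
t: 10.07
tcp_pos: [0.4579, 0.0395, 0.2269]
orientation: [0.0, 0.05, 0.999, 0.001]
contact_force: [5.3, 4.8, -10.9]
gripper_width: 0.0176
grip_force: 30.0
```

```bash
python3 -m handwheel '[[0,0,-0.5,0,0],[0,0,0,0,0]]'
```

```text
t: 10.32
tcp_pos: [0.4579, 0.0394, 0.2274]
orientation: [0.0, 0.05, 0.999, 0.001]
contact_force: [6.9, 5.4, -10.8]
gripper_width: 0.0178
grip_force: 30.0
```

```bash
python3 -m handwheel '[[0,0,-0.6,0,0],[0,0,0,0,0]]';  python3 -m handwheel '[[0,0,-0.6,0,0],[0,0,0,0,0]]'
```

```text
t: 10.58
tcp_pos: [0.4579, 0.0395, 0.228]
orientation: [0.0, 0.05, 0.999, 0.001]
contact_force: [6.0, 5.2, -12.6]
gripper_width: 0.0176
grip_force: 30.0
t: 10.82
tcp_pos: [0.4579, 0.0395, 0.2286]
orientation: [0.0, 0.05, 0.999, 0.001]
contact_force: [5.7, 4.9, -12.2]
gripper_width: 0.0175
grip_force: 30.0
```

```bash
python3 -m handwheel '[[0,0,-0.5,0,0],[0,0,0,0,0]]'
```

```text
t: 11.08
tcp_pos: [0.4579, 0.0395, 0.2291]
orientation: [0.0, 0.05, 0.999, 0.001]
contact_force: [6.5, 4.5, -12.1]
gripper_width: 0.0181
grip_force: 30.0
```

```bash
python3 -m handwheel '[[0,0,-0.5,0,0],[0,0,0,0,0]]'
```

```text
t: 11.32
tcp_pos: [0.4579, 0.0394, 0.2295]
orientation: [0.0, 0.05, 0.999, 0.001]
contact_force: [6.2, 5.4, -12.3]
gripper_width: 0.0178
grip_force: 30.0
```

```bash
python3 -m handwheel '[[0,0,-0.6,0,0],[0,0,0,0,0]]'
```

```text
t: 11.58
tcp_pos: [0.4579, 0.0395, 0.2301]
orientation: [0.0, 0.05, 0.999, 0.001]
contact_force: [7.1, 5.8, -13.0]
gripper_width: 0.0182
grip_force: 30.0
```

```bash
python3 -m handwheel '[[0,0,-0.6,0,0],[0,0,0,0,0]]'
```

```text
t: 11.82
tcp_pos: [0.4579, 0.0395, 0.2301]
orientation: [0.0, 0.05, 0.999, 0.001]
contact_force: [10.2, 5.1, -20.1]
gripper_width: 0.018
grip_force: 30.0
```

```bash
python3 -m handwheel '[[0,0,-0.6,0,0],[0,0,0,0,0]]'
```

```text
t: 12.08
tcp_pos: [0.4579, 0.0395, 0.2301]
orientation: [0.0, 0.05, 0.999, 0.001]
contact_force: [13.8, 5.2, -27.1]
gripper_width: 0.0179
grip_force: 30.0
```

```bash
python3 -m handwheel '[[0,0,-0.5,0,0],[0,0,0,0,0]]'
```

```text
t: 12.32
tcp_pos: [0.4579, 0.0394, 0.2301]
orientation: [-0.0, 0.05, 0.999, 0.001]
contact_force: [14.3, 4.6, -31.2]
gripper_width: 0.0177
grip_force: 30.0
```

The force rose from 13 N to 31 N while the TCP stayed at travel 80 mm, matching the estimated 79 mm. So the pad presses the beam with about 18 N. I'll ease down 6 mm and let go.

```bash
python3 -m handwheel '[[0,0,1,0,0],[0,0,1,0,0],[0,0,1,0,0],[0,0,1,0,0],[0,0,1,0,0],[0,0,1,0,0],[0,0,0,0,0]]'; python3 -m handwheel '[[0,0,0,0,0.4],[0,0,0,0,0.4],[0,0,0,0,0.4],[0,0,0,0,0.4],[0,0,0,0,0.4],[0,0,0,0,0.4]]'
```

```text
t: 13.2
tcp_pos: [0.458, 0.0394, 0.2263]
orientation: [0.001, 0.05, 0.999, 0.001]
contact_force: [4.5, 4.7, -6.9]
gripper_width: 0.0173
grip_force: 30.0
t: 13.95
tcp_pos: [0.4576, 0.0389, 0.2264]
orientation: [-0.0, 0.05, 0.999, 0.0]
contact_force: [-0.1, 0.1, -0.6]
gripper_width: 0.0371
grip_force: 0.0
```

```bash
python3 -m handwheel '[[0,0,-10,0,0.4],[0,0,-20,0,0.5],[0,0,-20,0,0.5],[0,-30,0,0,0.5],[0,-45,0,0,0.5],[0,-45,0,0,0.5],[0,0,0,0,0.5]]'; python3 -m handwheel '[[0,0,0,0.1746,0.5],[0,0,0,0.1746,0.5],[0,0,0,0.1746,0.5],[0,0,0,0.1746,0.5],[0,0,0,0.1746,0.5],[0,0,0,0.1746,0.5],[0,0,0,0.1746,0.5],[0,0,0,0.1746,0.5],[0,0,0,0.1746,0.5],[0,0,0,0,0.5]]'; python3 -c "
from h import *
off(.5295,-.078,.1)"
```

```text
t: 14.82
tcp_pos: [0.4455, -0.0825, 0.277]
orientation: [0.0, 0.051, 0.999, -0.0]
contact_force: [-0.0, 0.5, 1.1]
gripper_width: 0.0463
grip_force: 0.0
t: 16.08
tcp_pos: [0.4458, -0.0798, 0.2767]
orientation: [0.0, 0.741, 0.671, 0.0]
contact_force: [0.2, 0.7, -1.0]
gripper_width: 0.0464
grip_force: 0.0
t 16.07 tcp [ 0.4458 -0.0798  0.2767] tool off mm [ 10.   83.1 176.8] yang -0.0986 F [ 0.2  0.7 -1. ] tilt [0.0004 0.0001]
```

```bash
python3 -m handwheel '[[3,25,0,0,0.5],[4,30,0,0,0.5],[3,28,10,0,0.5],[0,0,30,0,0.5],[0,0,40,0,0.5],[0,0,20,0,0.5],[0,0,0,0,0.5]]'; python3 -c "
from h import *
off(.5295,-.078,.1)
snap('wrist','w3'); snap('scene','s3'); print(proj('w3',[.5295,-.078,.125]))"
```

```text
t: 16.95
tcp_pos: [0.5287, -0.0783, 0.1754]
orientation: [-0.001, 0.74, 0.672, -0.001]
contact_force: [-1.1, -0.5, 0.1]
gripper_width: 0.0463
grip_force: 0.0
t 16.95 tcp [ 0.5287 -0.0783  0.1754] tool off mm [ 0.4  1.  75.4] yang -0.0966 F [-1.1 -0.5  0.1] tilt [-0.0025  0.0007]
[319.13023386 263.56399288]
```

View pics/w3.png

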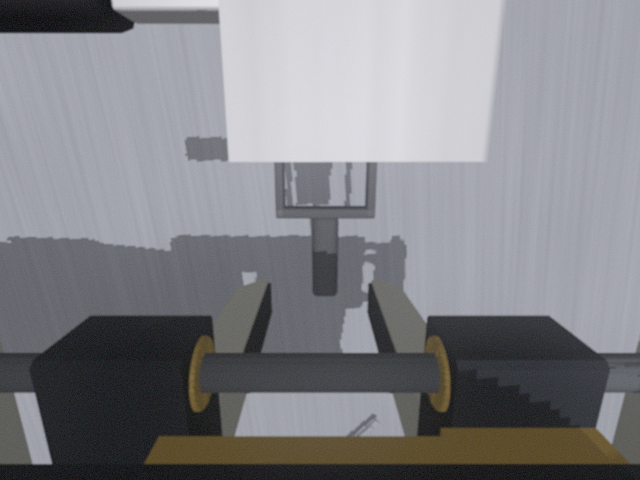

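The tab (u 312..337, v 217..293) lies about 3 mm to +x and 4 to 6 mm to +y of the predicted point (319,264). I'll correct for that, go down and close.

```bash
python3 -c "
from h import *
print(onz('w3',324.5,254,.125))"; python3 -m handwheel '[[2,2,0,0,0.5],[2,2,25,0,0.5],[0,0,25,0,0.5],[0,0,20,0,0.5],[0,0,5,0,0.4],[0,0,0,0,0.3],[0,0,0,0,0],[0,0,0,0,0],[0,0,0,0,0],[0,0,0,0,0]]'; python3 -m handwheel '[[0,0,0,0,0],[0,0,0,0,0]]'; python3 -c "
from h import *
off(.5295,-.078,.1)"
```

```text
[ 0.53334183 -0.07221345  0.125     ]
t: 18.3
tcp_pos: [0.5322, -0.0752, 0.1015]
orientation: [-0.001, 0.742, 0.671, -0.001]
contact_force: [-8.2, -0.5, 2.7]
gripper_width: 0.0156
grip_force: 30.0
t: 18.55
tcp_pos: [0.5322, -0.0752, 0.1015]
orientation: [-0.001, 0.742, 0.671, -0.001]
contact_force: [-7.1, -1.2, 2.4]
gripper_width: 0.0157
grip_force: 30.0
t 18.55 tcp [ 0.5322 -0.0752  0.1015] tool off mm [-3.  -2.4  1.5] yang -0.1002 F [-7.1 -1.2  2.4] tilt [-0.0032  0.0003]
```

```bash
cat > g.py <<'E'
from h import *
import sys
f=sys.argv[1]; snap('scene',f)
im=cv2.imread('pics/'+f+'.png').max(2)
M=(im<60)
p=[proj(f,[.427,.0427,.168+h]) for h in (0,.041,.055,.069,.08)]
print('expected end-of-grip', [tuple(np.round(q,1)) for q in p])
x0,x1=int(p[-1][0])-16,int(p[0][0])+22; y0,y1=int(p[-1][1])-16,int(p[0][1])+22
n,l,s,c=cv2.connectedComponentsWithStats(M[y0:y1,x0:x1].astype(np.uint8))
for i in range(1,n):
    if s[i,4]>15: print('blob',s[i,:4]+[x0,y0,0,0],s[i,4],np.round(c[i]+[x0,y0],2))
cv2.imwrite('pics/'+f+'c.png',cv2.resize(cv2.imread('pics/'+f+'.png')[150:300,250:430],None,fx=4,fy=4,interpolation=cv2.INTER_CUBIC))
E
python3 g.py s4
```

```text
expected end-of-grip [(np.float64(311.5), np.float64(221.7)), (np.float64(311.3), np.float64(212.5)), (np.float64(311.3), np.float64(209.2)), (np.float64(311.2), np.float64(205.9)), (np.float64(311.2), np.float64(203.2))]
blob [302 187  11  15] 56 [306.46 193.12]
```

View pics/s4c.png

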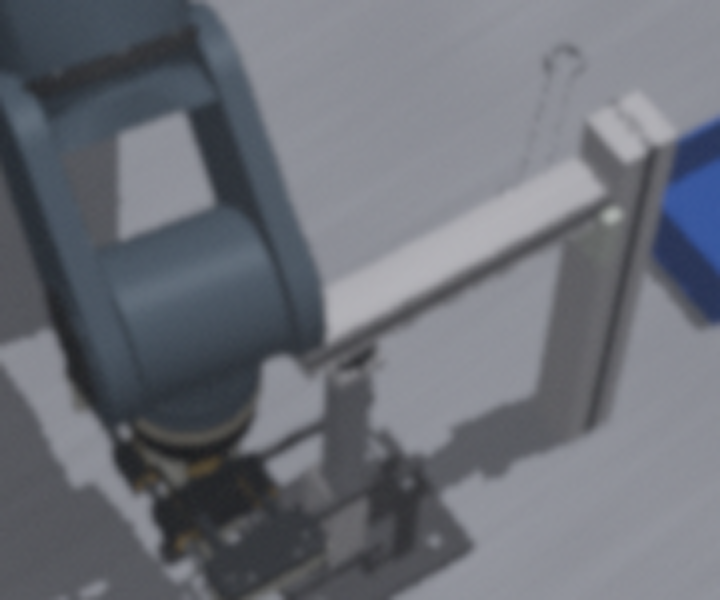

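The pad is visible just under the beam at image px (339,239), while the grip is hidden by the wrist. I'll track the pad in the scene view, since 14 mm of sinking is about 3.3 px. I lift to just short of release first.

```bash
cat > p.py <<'E'
from h import *
import sys
f=sys.argv[1]; snap('scene',f)
im=cv2.imread('pics/'+f+'.png').mean(2)
print('v expected',[round(proj(f,[.5405,.031,.182+h])[1],1) for h in (.069,.055,.041)])
print('rows 234..252',np.round(im[234:253,335:343].mean(1)).astype(int))
E
python3 p.py p0; python3 -m handwheel '[[0,-0.5,-2,0,0],[0,0,-3,0,0],[0,0,-3,0,0],[0,0,-3,0,0],[0.5,0,-3,0,0],[0.5,0,-3,0,0],[0,0,0,0,0]]'; python3 p.py p1
```

```text
v expected [np.float64(235.9), np.float64(239.1), np.float64(242.2)]
rows 234..252 [ 94  87  84  82  80  76  75  79  96 109 108  99  90  85  82  81  82  84
  86]
t: 19.52
tcp_pos: [0.5323, -0.074, 0.1183]
orientation: [-0.001, 0.742, 0.671, -0.001]
contact_force: [-6.3, 0.5, -3.4]
gripper_width: 0.0156
grip_force: 30.0
v expected [np.float64(235.9), np.float64(239.1), np.float64(242.2)]
rows 234..252 [ 93  87  84  82  80  78  77  84 100 110 105  94  88  85  82  81  81  84
  87]
```

```bash
python3 -m handwheel '[[0.5,0,-3,0,0]]'; python3 p.py p2;  python3 -m handwheel '[[0.5,0,-2.5,0,0]]'; python3 p.py p3
```

```text
t: 19.7
tcp_pos: [0.5323, -0.0735, 0.1211]
orientation: [-0.001, 0.742, 0.671, -0.001]
contact_force: [-4.8, 0.7, -2.2]
gripper_width: 0.0155
grip_force: 30.0
v expected [np.float64(235.9), np.float64(239.1), np.float64(242.2)]
rows 234..252 [ 93  87  84  82  80  78  76  83 100 110 105  96  90  86  82  80  81  85
  87]
t: 19.88
tcp_pos: [0.5324, -0.0731, 0.1237]
orientation: [-0.001, 0.742, 0.671, -0.001]
contact_force: [-6.8, 1.2, -3.3]
gripper_width: 0.0155
grip_force: 30.0
v expected [np.float64(235.9), np.float64(239.1), np.float64(242.2)]
rows 234..252 [ 94  87  83  81  80  78  77  83  99 112 109 100  91  86  82  80  81  83
  86]
```

```bash
python3 -m handwheel '[[0.5,0,-2.5,0,0]]'; python3 p.py p4
```

```text
t: 20.05
tcp_pos: [0.5324, -0.0726, 0.1262]
orientation: [-0.001, 0.742, 0.671, -0.001]
contact_force: [-6.2, 1.0, -2.4]
gripper_width: 0.0157
grip_force: 30.0
v expected [np.float64(235.9), np.float64(239.1), np.float64(242.2)]
rows 234..252 [ 94  87  83  82  79  76  74  79  94 109 110 102  92  86  82  81  81  84
  86]
```

```bash
python3 -m handwheel '[[0,0,-1,0,0]]'; python3 p.py p5
```

```text
t: 20.23
tcp_pos: [0.5325, -0.0724, 0.1272]
orientation: [-0.001, 0.742, 0.671, -0.001]
contact_force: [-5.1, 3.2, -3.9]
gripper_width: 0.0155
grip_force: 30.0
v expected [np.float64(235.9), np.float64(239.1), np.float64(242.2)]
rows 234..252 [ 94  87  84  82  78  72  66  65  73  92 108 111 102  91  85  82  82  83
  84]
```

The rail is sinking at about 24 mm/s and is ≈ 6 mm down. I drop the pawl now.

```bash
python3 -m handwheel '[[-1,0,18,0,0],[-1.5,0,7.5,0,0],[0,0,0,0,0],[0,0,0,0,0],[0,0,0,0,0],[0,0,0,0,0]]'; python3 p.py p6; python3 -m handwheel '[[0,0,0,0,0],[0,0,0,0,0]]'; python3 p.py p7; python3 -c "
from h import *
off(.53,-.08,.1)"
```

```text
t: 21.02
tcp_pos: [0.5323, -0.0747, 0.102]
orientation: [-0.001, 0.742, 0.671, -0.0]
contact_force: [-6.9, 3.0, 0.1]
gripper_width: 0.0155
grip_force: 30.0
v expected [np.float64(235.9), np.float64(239.1), np.float64(242.2)]
rows 234..252 [ 94  88  85  83  79  71  61  54  55  62  74  92 106 108  99  89  84  84
  86]
t: 21.32
tcp_pos: [0.5323, -0.0747, 0.102]
orientation: [-0.001, 0.742, 0.671, -0.0]
contact_force: [-7.7, 2.6, 1.0]
gripper_width: 0.0158
grip_force: 30.0
v expected [np.float64(235.9), np.float64(239.1), np.float64(242.2)]
rows 234..252 [ 94  88  85  83  79  71  61  54  55  62  74  92 105 108  99  89  84  84
  86]
t 21.38 tcp [ 0.5323 -0.0747  0.102 ] tool off mm [-5.5 -1.7  2. ] yang -0.1004 F [-8.1  3.7  1.6] tilt [-0.002  0.001]
```

The rail is at rest 3.3 px, or 14 mm, lower, which is exactly one tooth. I release the tab and retreat.

```bash
python3 -m handwheel '[[0,0,0,0,0.4],[0,0,0,0,0.4],[0,0,0,0,0.5],[0,0,0,0,0.5],[0,0,-5,0,0.5],[0,0,-25,0,0.5],[0,0,-35,0,0.5],[0,0,-35,0,0.5],[0,0,0,0,0.5]]'; python3 -m handwheel '[[-5,-35,0,0,0.5],[-5,-45,0,0,0.5],[0,-45,0,0,0.5],[0,0,0,0,0.5],[0,0,0,0,0.5],[0,0,0,0,0.5],[0,0,0,0,0.5]]'; python3 p.py p8; python3 g.py s9
```

```text
t: 22.5
tcp_pos: [0.5343, -0.0755, 0.2045]
orientation: [0.002, 0.742, 0.671, 0.001]
contact_force: [0.2, 0.2, -0.1]
gripper_width: 0.0463
grip_force: 0.0
t: 23.38
tcp_pos: [0.4082, -0.0727, 0.2016]
orientation: [-0.0, 0.742, 0.671, -0.0]
contact_force: [0.3, -0.1, 0.5]
gripper_width: 0.0467
grip_force: 0.0
v expected [np.float64(235.9), np.float64(239.1), np.float64(242.2)]
rows 234..252 [ 93  87  85  83  79  71  62  56  57  63  76  94 106 107  98  88  83  84
  86]
expected end-of-grip [(np.float64(311.5), np.float64(221.7)), (np.float64(311.3), np.float64(212.5)), (np.float64(311.3), np.float64(209.2)), (np.float64(311.2), np.float64(205.9)), (np.float64(311.2), np.float64(203.2))]
blob [310 209  15  17] 96 [316.73 217.12]
```

View pics/s9c.png

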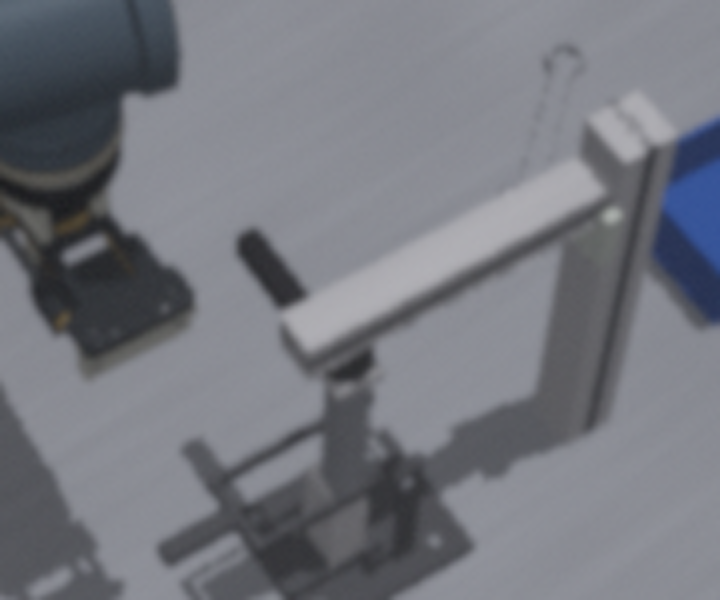

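The arm is clear. The tab is back down, and the grip end at about px (312,209) fits 55 mm of travel, with the pad about 25 mm below the beam.

```bash
python3 -c "
from bench import close_job
print(close_job())"
```

```text
the job is handed in; nothing more can be done
None
```

The job is handed in: the pad pressed the beam at about 18 N (estimated from the wrist force), and the rail now hangs at rest on the pawl one tooth lower, about 25 mm below the beam, with the arm clear; no verdict was returned.

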